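# Fill the scale pot, cap it and zero the dial

## Task

On the bench scale, unscrew the pot's captive cap fully and swing it clear, put every flanged weld boss into the pot, then swing the still unscrewed cap back over the pot and screw it fully home. Leave the dial's bezel turned so that its zero mark stands at the pointer with the pot filled and closed, so that whatever is taken out later shows as the missing weight. Leave everything else on the bench where it is.

Things in the scene. Friction and masses are not known exactly. Their poses are not given: they have to be found in the camera images.
- boss1: loose steel weld boss: round foot flange 36 mm diameter x 10 mm, above it a round stem 24 mm diameter x 30 mm, 40 mm tall in all, 0.11 to 0.19 kg; stands upright on its flange at the start. Origin: centre of the underside, z up along the stem. Three to five of the five bosses are present
- boss2: loose steel weld boss: round foot flange 36 mm diameter x 10 mm, above it a round stem 24 mm diameter x 30 mm, 40 mm tall in all, 0.11 to 0.19 kg; stands upright on its flange at the start. Origin: centre of the underside, z up along the stem. Three to five of the five bosses are present
- boss3: loose steel weld boss: round foot flange 36 mm diameter x 10 mm, above it a round stem 24 mm diameter x 30 mm, 40 mm tall in all, 0.11 to 0.19 kg; stands upright on its flange at the start. Origin: centre of the underside, z up along the stem. Three to five of the five bosses are present
- boss4: loose steel weld boss: round foot flange 36 mm diameter x 10 mm, above it a round stem 24 mm diameter x 30 mm, 40 mm tall in all, 0.11 to 0.19 kg; stands upright on its flange at the start. Origin: centre of the underside, z up along the stem. Three to five of the five bosses are present
- boss5: loose steel weld boss: round foot flange 36 mm diameter x 10 mm, above it a round stem 24 mm diameter x 30 mm, 40 mm tall in all, 0.11 to 0.19 kg; stands upright on its flange at the start. Origin: centre of the underside, z up along the stem. Three to five of the five bosses are present
- pot_in (a point): centre of the inner floor of the round steel pot that rides on the bench scale, 52 mm above the table (sinks up to 5 mm under load, 6 mm at most when pushed). The pot is 132 mm in outer diameter, 124 mm inside, 66 mm deep to its rim. z up; the axes turn with the scale (the cap's pivot post lies at +y, the dial at -y)
- swing_pivot (a point): on the vertical axis of the pivot post (16 mm diameter) on the pot's +y side, 90 mm from the pot's axis, 89 mm above the pot's inner floor. A flat steel arm, 24 mm wide, its top 93 mm above the pot's inner floor, reaches from it over the cap's centre and carries the cap, which cannot come off it
- swing (a joint): swing of that arm about the pivot, rad: 0 = cap centred over the pot (end stop), growing clockwise seen from above (the cap passes on the -x side of the post, to the pot's +y side), clear of the pot's mouth from 1.6, stop at 2.5; stays where left (about 0.1 N m).
- cap (a joint): turn of the captive screw cap in the arm, rad: 0 = screwed fully home, 2.6 = fully unscrewed (stop). Unscrews anticlockwise seen from above; rises 3.3 mm per rad; friction about 0.1 N m holds it where it is left. Its threaded skirt grips 6 mm of the pot's rim: unscrew it before swinging, and keep it unscrewed past 1.8 rad whenever swing is between 0.15 and 1.0
- cap_grip (a point): grip point of the cap's black grip bar, which stands above the arm: bar 56 mm long, 16 mm wide, 36 mm tall. The point is on the cap's axis, 10 mm below the bar's top and 26 mm above its lower edge; about 125 mm above the pot's inner floor when home. x along the bar's length, z up. The bar turns with the cap; the cap's disc below the arm is 142 mm in diameter
- bezel (a joint): turn of the dial's bezel, rad, growing clockwise seen from above, stops at -3.14 and 3.14. The white face with its tick marks and the bold black zero mark turns with it. Friction about 0.06 N m; it stays where left. It reads zero when joint bezel equals joint pointer
- bezel_grip (a point): centre of the bezel of the horizontal dial (it faces up) on the front right of the scale: a knurled aluminium ring 60 mm in diameter, 17 mm tall; this point is on its axis 10 mm above its lower edge, 7 mm below its upper edge. It stands on a 44 mm post that leaves 38 mm free below it. x points to the zero mark
- bezel_zero (a point): inner end of the bold black zero mark (5 mm wide, across the ring's top and the face's edge) on the bezel, 22 mm from the dial's axis, at the pointer's height
- pointer (a joint): angle of the dial's black pointer needle, rad, growing clockwise seen from above; driven by the scale: the heavier the pot's contents the larger (about 0 when empty, 2.5 rad per kg); stands in the same zero direction as the bezel's 0. Swings while the pot is touched
- pointer_tip (a point): tip of the pointer needle, 22 mm from the dial's axis
- nut: bystander: large dark steel hexagon nut, 36 mm across flats, 18 mm tall; origin under its centre
- sleeve: bystander: plain steel sleeve without a flange, 30 mm diameter, 45 mm tall, standing; origin under its centre
- brush: bystander: hand brush lying on the table; origin under its middle
- paste: bystander: small jar, 60 mm diameter, 65 mm tall; origin under its centre
- spray: bystander: spray can, 64 mm diameter, 170 mm tall; origin under its centre
- angle: bystander: aluminium angle strip 200 x 30 x 30 mm; origin under its middle
- slug: bystander: plain solid steel disc, 44 mm diameter, 30 mm tall; origin under its centre

How it is judged:
On the way, in this order (a step that is already met when the one before it is completed fails the run):
1. the cap is unscrewed and swung clear of the pot (arm past 1.6 rad) (value of joint swing above 1.6 rad), for 0.2 s.
2. every boss lies in the pot (horizontal distance between each of boss1, boss2, boss3, boss4, boss5 and pot_in below 0.062 m and z of boss1 in the frame of pot_in between -0.006 and 0.064 m and linear speed of each of boss1, boss2, boss3, boss4, boss5 below 0.03 m/s and z of boss2 in the frame of pot_in between -0.006 and 0.064 m and z of boss3 in the frame of pot_in between -0.006 and 0.064 m and z of boss4 in the frame of pot_in between -0.006 and 0.064 m and z of boss5 in the frame of pot_in between -0.006 and 0.064 m), for 0.2 s.
3. the cap is back over the pot and screwed fully home (value of joint swing below 0.08 rad and value of joint cap below 0.15 rad), for 0.2 s.
At the end, for the whole second after the job is handed in: Every boss present lies at rest inside the pot, below its rim; the arm is back over the pot (within 0.08 rad) and the cap screwed home (within 0.15 rad); the zero mark stands within 3.6 mm (about 9 degrees) of the pointer's tip (all of step 2 and all of step 3 and distance between pointer_tip and bezel_zero below 0.0036 m and velocity of joint bezel below 0.05 rad/s); the robot touches nothing.
It fails at once if a bystander is moved more than 5 cm (distance of any of nut, sleeve, brush, paste, spray, angle, slug from where it was at the start of the episode above 0.05 m).
It fails at once if the cap is swung across the pot while its thread is still engaged (unscrewed by less than 1.8 rad) (value of joint swing between 0.15 and 1 rad and value of joint cap below 1.8 rad).
Of boss1, boss2, boss3, boss4, boss5 only 3 to 5 are there at a start; the rules pass over those that are not, and their reading is None.
At some moment in a run one of boss1, boss2, boss3, boss4, boss5 may be knocked a few centimetres aside while the robot is not near it.
Once in a run the grip may slacken for a moment while it holds something.
It also fails if it takes over 210 s, if anything falls off the work surface, if the arm or the gripper's body presses on something with over 40 N, if the wrist force passes 120 N, or if a joint passes its speed limit or range.

## Robot

A 6-joint arm with a two-finger parallel gripper is mounted at the origin on the work surface. World frame = base frame: x ahead of the robot, y to its left, z up, the work surface at z = 0. Lengths are in m, angles in rad, forces in N, time in s.
With the tool pointing down it reaches from about 0.275 to 0.775 m from the base axis. Payload 14.6 kg.
Tool frame: the origin (TCP) lies on the centre line of the jaws, within the pads' length; the fingertips stand 11 mm ahead of it and the grasp point (between the pads) lies 8 mm behind it; z points along the fingers, y is the line along which they close (so a half turn about z gives the same grasp; the last joint's range is limited). The gripper opens to 85 mm and grips with 20 to 120 N. Pads are 22 mm wide; open, the fingers measure 114 mm over their backs; the gripper's body (76 mm by 85 mm) begins 54 mm behind the grasp point. The pads swing forward as they close: fully open they stand 13 mm farther back than shut.
Start: joints at [1.183, 0.263, -0.048, 1.259, 0, 1.415], TCP at [0.121, 0.511, 0.242] pointing down, gripper open.
Joint ranges: [-2.65, 2.65], [-0.89, 1.7], [-1.18, 1.37], [-2.13, 2.11], [-1.35, 1.29], [-3.14, 3.14]. Speed limits (rad/s): [1.89, 1.89, 2.57, 2.79, 3.14, 3.14].

## Interface

Orientations are given as [roll, pitch, yaw] about the fixed x, y, z axes, in that order (R = Rz(yaw) Ry(pitch) Rx(roll)).
In Python, from cell import bot, hand, read_camera, calibration gives the robot as it stands (bot), with the cameras as plain functions and the gripper (hand). Calls block until the motion is done:
- bot.move_pose(position, orientation): joint-space move of the TCP to a pose.
- bot.move_straight(position, rotation=None, velocity=0.15, stop_force=None): straight line of the TCP; rotation=None keeps the orientation; velocity is the mean speed in m/s. With stop_force (N) it stops when the force on the tool has changed by that much, and returns True; else False.
- bot.move_joints(angles): joint-space move.
- hand.move_gripper(opening): opening from 0.0 (shut) to 1.0 (fully open); the grip force is fixed at half the most; returns when the fingers have stopped.
- bot.pause(seconds).
- bot.solve_ik(position, orientation): joint angles nearest the present ones, or None.
- bot.observe(): the state.
- read_camera(name): name is "scene" or "top" or "wrist"; returns (picture, depth): 384x512x3 uint8, red, green, blue; 384x512 float32, m along the optical axis (not along the pixel's ray), 0 where there is no reading.
- calibration(name): a dict with "intrinsics" (3x3 intrinsics, pixels), "rvec" (rotation vector, rad) and "tvec" (3), from world to camera coordinates, as OpenCV has them. Camera axes: x right, y down, z forward; pixel columns grow to the right and rows downward; lengths in m; the calibration is good to about 2 mm. A picture is of the moment at which its call begins: read the wrist's pose just before it. calibration takes no time and is no camera call; for the wrist camera it gives the pose at the moment of the call.
A pose or a line that the arm cannot do raises bot.PlanningError and nothing moves.
- bot.sign_off(): hands the job in; it is judged then, once.
The state is a dict: "time": time; "q": joint angles; "dq": joint speeds; "joint_torque": joint torques, N m; "tool_pos": TCP position; "eef_rot": TCP orientation; "contact_force": force on the tool from outside, world axes, zero at the start; "moment": the same for the moment, N m; "gripper_width": opening from 0.0 (shut) to 1.0 (fully open); "grasp_force": force on a finger pad.
Only numpy, scipy, OpenCV 4.12 (cv2) and the standard library are available. Lean on these libraries where they do the work, as an engineer would, in place of code of your own. Each camera call takes 0.05 s, during which the arm holds its last target. There are 200 camera calls.

## Working session

There is one attempt and no reset: what is moved stays moved. The work goes in short steps, each a Python script; the robot and the scene stay as the last script left them, time stands still between calls to the robot, and variables do not carry over. Pictures are saved under pics/ and viewed, at most 14 in all, crops included, and the job is handed in when it is done.

```bash
mkdir -p pics; ls
cat > h.py <<'E'
import numpy as np, cv2
from cell import bot, hand, read_camera, calibration
def snap(n,f):
    c=calibration(n); im,d=read_camera(n)
    np.savez('pics/'+f+'.npz',im=im,d=d,K=c['intrinsics'],r=c['rvec'],t=c['tvec'])
    cv2.imwrite('pics/'+f+'.png',im[:,:,::-1]); return im,d,c
def load(f):
    z=np.load('pics/'+f+'.npz'); return z
def cloud(z):
    d=z['d']; K=np.array(z['K']); v,u=np.mgrid[:d.shape[0],:d.shape[1]]
    P=np.stack([(u-K[0,2])/K[0,0]*d,(v-K[1,2])/K[1,1]*d,d],-1)
    R=cv2.Rodrigues(np.array(z['r'],float))[0]; return (P-np.array(z['t']).ravel())@R
def ray(z,u,v,h):
    K=np.array(z['K']);R=cv2.Rodrigues(np.array(z['r'],float))[0];t=np.array(z['t']).ravel()
    o=-R.T@t; w=R.T@np.array([(u-K[0,2])/K[0,0],(v-K[1,2])/K[1,1],1]); return o+w*(h-o[2])/w[2]
def crop(f,x0,y0,x1,y1,s,o):
    im=cv2.imread('pics/'+f+'.png')[y0:y1,x0:x1]; cv2.imwrite('pics/'+o+'.png',cv2.resize(im,None,fx=s,fy=s,interpolation=cv2.INTER_CUBIC))
E
python3 - <<'E'
from h import *
snap('top','t0');snap('scene','s0')
print(calibration('top'),bot.observe())
a=cv2.imread('pics/t0.png');cv2.imwrite('pics/t0v.png',cv2.resize(a,(800,600),interpolation=cv2.INTER_CUBIC))
E
```

```text
cell.py
pics
{'intrinsics': array([[371.59349864,   0.        , 253.86398742],
       [  0.        , 371.59349864, 186.72871085],
       [  0.        ,   0.        ,   1.        ]]), 'rvec': array([ 2.10459081, -2.16511667,  0.13717771]), 'tvec': array([0.04591165, 0.61499449, 1.32559193])} {'time': 0.1, 'q': array([ 1.18268107e+00,  2.63499798e-01, -4.88604982e-02,  1.25938876e+00,
       -4.61159342e-06,  1.41546859e+00]), 'dq': array([-0.0004628 , -0.00024706,  0.00196912,  0.00058749, -0.00012679,
       -0.00072365]), 'joint_torque': array([ 3.95333380e-03, -6.38578176e+01,  3.85063112e+01,  1.00137811e-02,
       -1.82286681e-04, -1.02650074e-05]), 'tool_pos': array([0.12104701, 0.51062372, 0.24186513]), 'eef_rot': array([-3.14065068e+00, -1.42834468e-04,  2.90880507e+00]), 'contact_force': array([ 0.10738682, -0.73209004, -0.09818216]), 'moment': array([-0.01664223, -0.00687438, -0.03445463]), 'grasp_force': 0.0, 'gripper_width': 1.004769344922963}
```

View pics/t0v.png

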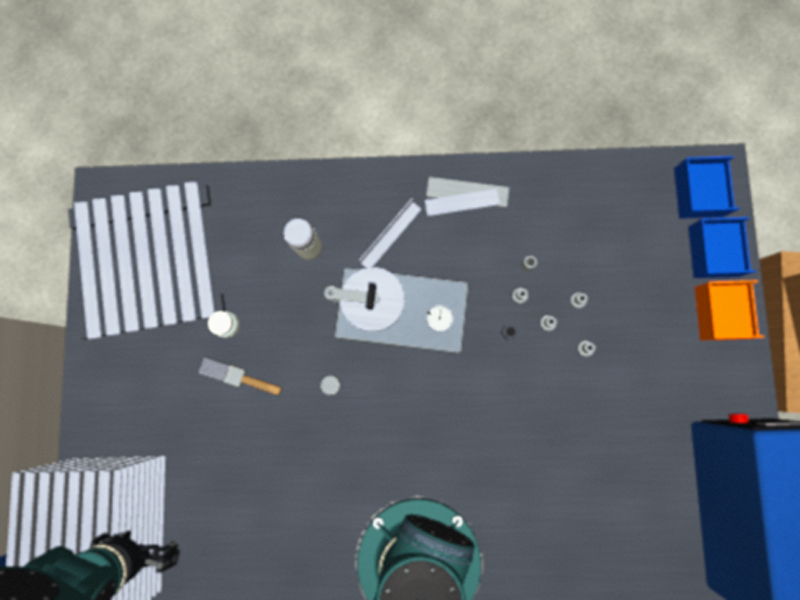

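View pics/s0.png

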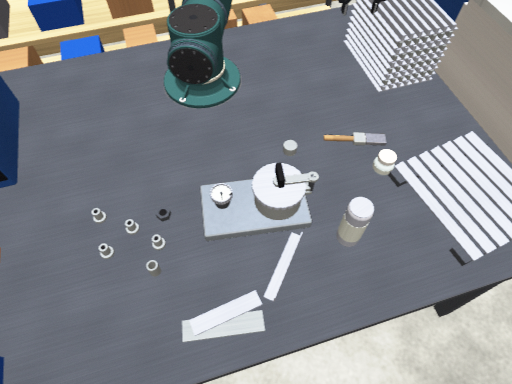

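The top view shows the pot at (371,298), its post at (331,293) and the dial at (439,318), in 800x600 pixels. Four bosses stand at (520,295), (579,300), (549,323) and (587,348). The sleeve is at (530,262) and the nut at (509,331). I'll zoom in next.

Run:
```python
from h import *
a=cv2.imread('pics/t0.png')
A=cv2.resize(a[155:235,205:305],(800,640),interpolation=cv2.INTER_CUBIC)[:600]
cv2.imwrite('pics/c1.png',A)
B=cv2.resize(a[155:235,305:395],(720,640),interpolation=cv2.INTER_CUBIC)[:600]
cv2.imwrite('pics/c2.png',B)
z=load('t0');P=cloud(z)
# blobs
for lo,hi,n in [(0.012,0.06,'low'),(0.06,0.1,'mid'),(0.1,0.3,'hi')]:
  m=((P[...,2]>lo)&(P[...,2]<hi)&(z['d']>0)).astype(np.uint8)
  k,l,s,c=cv2.connectedComponentsWithStats(m)
  for i in range(1,k):
    if s[i,4]>10 and 200<c[i][0]<390 and 140<c[i][1]<260:
      q=P[l==i];print(n,c[i].round(1),s[i,4],q.mean(0).round(4),q[:,2].max().round(3),((q.min(0)+q.max(0))/2).round(4))
```

```text
low [246.1 147.2] 89 [0.7724 0.0544 0.0252] 0.035 [0.7741 0.0527 0.0238]
low [200.4 161.5] 50 [0.7192 0.2269 0.0386] 0.06 [0.7271 0.2363 0.0365]
low [338.  167.8] 61 [ 0.6793 -0.2865  0.0371] 0.052 [ 0.6793 -0.2863  0.0331]
low [222.1 175.2] 56 [0.6647 0.1462 0.0362] 0.042 [0.6574 0.1413 0.0361]
low [266.5 202.3] 2097 [ 0.5583 -0.0165  0.0368] 0.049 [0.5675 0.0215 0.0306]
low [332.2 187.8] 57 [ 0.6057 -0.2619  0.0313] 0.048 [ 0.6072 -0.265   0.0302]
low [369.9 191.3] 58 [ 0.5884 -0.3999  0.0317] 0.047 [ 0.5893 -0.4012  0.0295]
low [350.7 205.9] 58 [ 0.5363 -0.3256  0.0318] 0.048 [ 0.5376 -0.327   0.03  ]
low [325.9 211.5] 85 [ 0.519  -0.2359  0.0203] 0.026 [ 0.5192 -0.2361  0.0194]
low [374.7 222.4] 66 [ 0.4734 -0.4091  0.0308] 0.047 [ 0.4738 -0.4091  0.0297]
low [210.8 245.8] 114 [0.4047 0.1921 0.0309] 0.04 [0.4057 0.1926 0.0263]
mid [280.7 203. ] 233 [ 0.5486 -0.0661  0.0872] 0.098 [ 0.5486 -0.0668  0.0887]
hi [236.2 190.8] 1400 [0.5905 0.088  0.1341] 0.195 [0.5913 0.1001 0.1487]
```

View pics/c1.png

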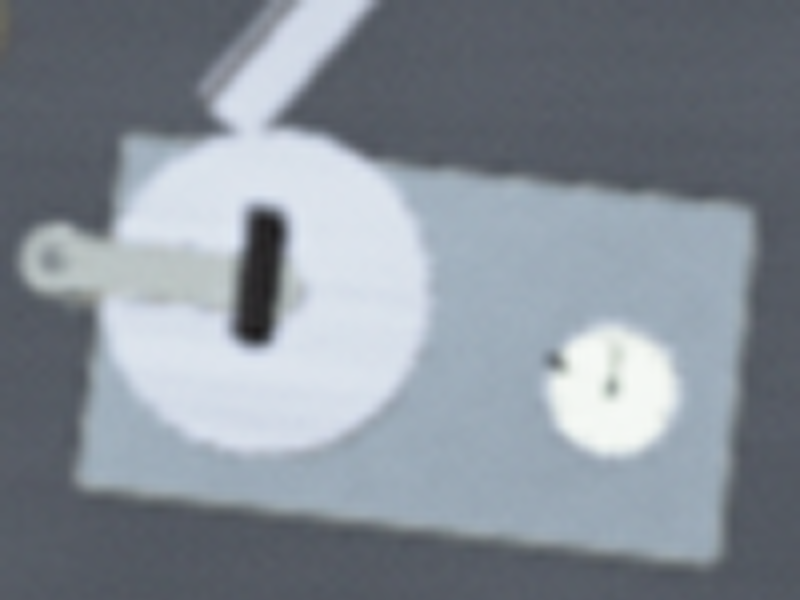

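View pics/c2.png

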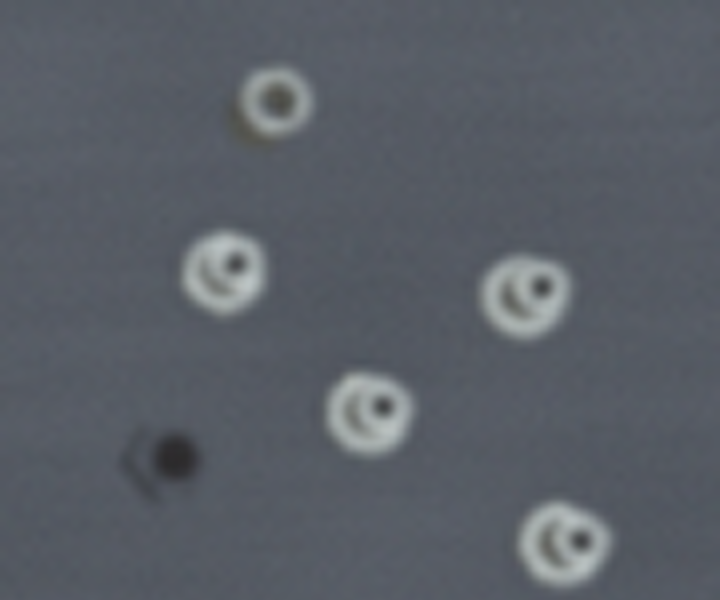

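Crop 1 shows the pot cap with its centre near (266,290) and the black bar running from (268,210) to (252,343). The post is at (52,260), the dial centre at (612,388), the pointer points up to (617,345), and the zero mark is at (555,362). Crop 2 confirms four flanged bosses, with stem holes at (236,263), (541,287), (382,406) and (581,540). The sleeve and nut are separate.

Run:
```python
from h import *
z=load('t0');P=cloud(z)
f=lambda x,y,ox:(x/8-.5+ox,y/8-.5+155)
for n,(x,y) in dict(b1=(236,263),b2=(541,287),b3=(382,406),b4=(581,540)).items(): print(n,ray(z,*f(x,y,305),.040).round(4))
for n,(x,y) in dict(b1=(224,272),b2=(521,297),b3=(365,414),b4=(560,545)).items(): print(n,'flange',ray(z,*f(x,y,305),.010).round(4))
print('sleeve',ray(z,*f(277,100,305),.045))
for n,x,y,h in [('bar',260,276,.187),('disc',266,290,.14),('post',52,260,.145),('dial',612,388,.1)]: print(n,ray(z,*f(x,y,205),h).round(4))
m=(P[...,2]>.165)&(P[...,1]>0)&(P[...,1]<.15)&(P[...,0]<.65); q=P[m];print('bar cloud',len(q),q.mean(0),np.sort(q[:,2])[::8].round(3)); w=np.linalg.svd(q[:,:2]-q[:,:2].mean(0))[2][0];print(np.arctan2(w[1],w[0]))
R=cv2.Rodrigues(z['r'])[0];print('cam',-R.T@z['t'].ravel())
yaw=np.pi/2
for y in (-np.pi/2,np.pi/2,0,np.pi): print(y,bot.solve_ik([.5,.05,.36],[np.pi,0,y]))
R0=cv2.Rodrigues(calibration('wrist')['rvec'])[0]; print('wcam',-R0.T@calibration('wrist')['tvec'],R0[2],calibration('wrist')['intrinsics'][0])
```

```text
b1 [ 0.6057 -0.267   0.04  ]
b2 [ 0.5904 -0.4058  0.04  ]
b3 [ 0.5377 -0.3295  0.04  ]
b4 [ 0.4741 -0.4153  0.04  ]
b1 flange [ 0.6058 -0.267   0.01  ]
b2 flange [ 0.5898 -0.4051  0.01  ]
b3 flange [ 0.5369 -0.3287  0.01  ]
b4 flange [ 0.4735 -0.4147  0.01  ]
sleeve [ 0.68060961 -0.28930388  0.045     ]
bar [0.589  0.0819 0.187 ]
disc [0.5897 0.0825 0.14  ]
post [0.6047 0.1737 0.145 ]
dial [ 0.5473 -0.0664  0.1   ]
bar cloud 1856 [0.22756153 0.02307369 0.70032747] [0.165 0.167 0.169 0.17  0.173 0.176 0.178 0.179 0.181 0.182 0.183 0.184
 0.185 0.186 0.186 0.186 0.187 0.187 0.188 0.189 0.189 0.189 0.19  0.191
 0.191 0.193 0.194 0.195 0.196 0.198 0.199 0.2   0.201 0.203 0.203 0.205
 0.206 0.207 0.208 0.21  0.211 0.211 0.212 0.213 0.214 0.215 0.217 0.218
 0.219 0.22  0.221 0.221 0.222 0.223 0.224 0.225 0.227 0.228 0.23  0.232
 0.236 0.237 0.24  0.243 0.244 0.247 0.248 0.249 0.249 0.25  0.25  0.25
 0.251 0.251 0.251 0.251 0.252 0.252 0.252 0.252 0.252 0.252 0.253 0.253
 0.253 0.253 0.253 0.253 0.253 0.253 0.254 0.254 0.254 0.254 0.254 0.254
 0.254 0.254 0.254 0.254 0.255 0.255 0.255 0.255
[... 612 characters left out ...]
402 1.402 1.402 1.402 1.402 1.402 1.402 1.402 1.402 1.402 1.402 1.402
 1.402 1.402 1.402 1.402 1.402 1.402 1.402 1.402 1.402 1.402 1.402 1.402
 1.402 1.402 1.402 1.402]
3.1022572292150215
cam [0.4129746  0.00390923 1.40248236]
-1.5707963267948966 [-0.06263706  0.21776086  0.20622769  1.55926315  0.         -1.63343338]
1.5707963267948966 [-0.06263706  0.21776086  0.20622769  1.55926315  0.          1.50815927]
0 [-0.06263706  0.21776086  0.20622769  1.55926315  0.          3.0789556 ]
3.141592653589793 [-0.06263706  0.21776086  0.20622769  1.55926315  0.         -0.06263706]
wcam [0.05235488 0.52620888 0.37233092] [ 0.27192267 -0.06653427 -0.96001628] [341.92758118   0.         257.57943488]
```

Run:
```python
from h import *
bot.move_pose([.5,.01,.36],[np.pi,0,np.pi]); bot.pause(.3)
snap('wrist','w0'); a=cv2.imread('pics/w0.png');cv2.imwrite('pics/w0v.png',cv2.resize(a,(800,600),interpolation=cv2.INTER_CUBIC))
print(bot.observe()['time'],bot.observe()['q'])
```

```text
2.7333 [-1.42672241e-01  2.13377642e-01  2.00353729e-01  1.55776836e+00
  5.06494454e-05 -1.43021460e-01]
```

View pics/w0v.png

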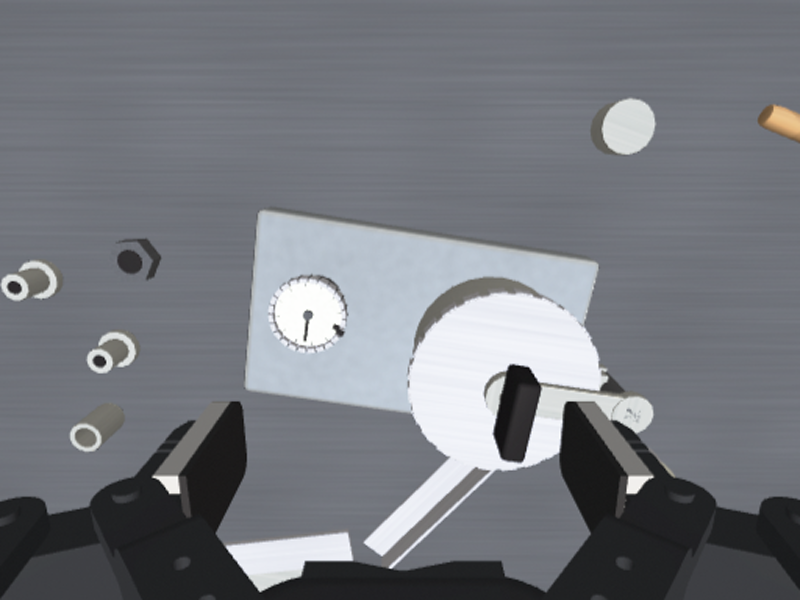

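The wrist view shows the bar top near (511,413), running roughly vertically. The dial centre is (308,314), the pointer points down (away from the robot), and the zero mark is at (338,329). I'll fit the bar from depth.

Run:
```python
from h import *
z=load('w0');P=cloud(z)
m=(P[...,2]>.179)&(P[...,2]<.2)&(abs(P[...,1]-.08)<.05)&(abs(P[...,0]-.59)<.05); q=P[m]
print(len(q),np.percentile(q[:,2],[5,50,95]),cv2.minAreaRect((q[:,:2]*1000).astype(np.float32)))
f=lambda x,y:(x/1.5625-.2,y/1.5625-.2)
for n,x,y,h in [('bar',511,413,.187),('dial',308,314,.1),('zero',338,329,.1),('tip',306,339,.1),('post',632,413,.145)]: print(n,ray(z,*f(x,y),h).round(4))
for n,u in [('base',(P[...,2]>.01)&(P[...,2]<.06))]:
  pass
u,v=[int(i) for i in f(308,300)];print('dial z',P[v-3:v+3,u-3:u+3,2].mean())
m=(abs(P[...,2]-P[int(f(450,380)[1]),int(f(450,380)[0]),2])<.004)&(abs(P[...,1]-.08)<.09)&(abs(P[...,0]-.59)<.09);q=P[m];print('disc',q[:,2].mean(),cv2.minEnclosingCircle((q[:,:2]*1000).astype(np.float32)))
```

```text
873 [0.18133691 0.18491159 0.18617758] ((591.570556640625, 83.64222717285156), (16.65252113342285, 55.68592071533203), 80.23148345947266)
bar [0.5827 0.0767 0.187 ]
dial [ 0.5438 -0.0633  0.1   ]
zero [ 0.5558 -0.0408  0.1   ]
tip [ 0.564  -0.0658  0.1   ]
post [0.6038 0.1722 0.145 ]
dial z 0.08389547775769848
disc 0.12526759421456657 ((591.6305541992188, 90.79339599609375), 78.43561553955078)
```

```bash
cat >> h.py <<'E'
pi=np.pi
def st():
    o=bot.observe(); return 't%.1f F%s M%s g%.2f gf%.0f yaw%.3f q6 %.2f'%(o['time'],np.round(o['contact_force'],1),np.round(o['moment'],2),o['gripper_width'],o['grasp_force'],o['eef_rot'][2],o['q'][5])
def turn(c,y0,z0,dy,n,rise=.0033,v=.02,log=True):
    "turn tool by dy about vertical at c (grasp yaw y0), z following the thread"
    for i in range(1,n+1):
        a=dy*i/n
        bot.move_straight([c[0],c[1],z0+rise*a],[pi,0,y0+a],velocity=v)
        if log: print(round(a,2),st())
E
python3 - <<'E'
from h import *
c=[.591,.083]; y0=2.971
bot.move_pose([*c,.24],[pi,0,y0]); bot.move_straight([*c,.169]); print(st())
hand.move_gripper(0.0); print(st())
turn(c,y0,.169,.3,1,v=.005)
E
```

```text
t4.1 F[ 0.   0.2 -0.1] M[ 0.05  0.02 -0.02] g1.00 gf0 yaw2.971 q6 0.17
t4.7 F[-0.1 15.2  0.9] M[2.42 0.03 0.23] g0.18 gf61 yaw2.973 q6 0.17
0.3 t5.2 F[ 2.  14.3  0.8] M[ 2.29 -0.42  0.04] g0.17 gf60 yaw-3.010 q6 -0.13
```

Run:
```python
from h import *
c=np.array([.591,.083])
for k in range(3):
    c[1]+=.0007; bot.move_straight([*c,.170],velocity=.01); bot.pause(.2); print(c,st())
```

```text
[0.591  0.0837] t5.6 F[2.  9.1 0.6] M[ 1.52 -0.34  0.03] g0.17 gf60 yaw-3.011 q6 -0.13
[0.591  0.0844] t6.1 F[2.1 6.6 1.2] M[ 0.84 -0.26  0.01] g0.18 gf61 yaw-3.012 q6 -0.12
[0.591  0.0851] t6.5 F[1.8 2.9 0.8] M[ 0.21 -0.43 -0.08] g0.18 gf61 yaw-3.012 q6 -0.12
```

```bash
cat >> h.py <<'E'
def turn2(c,y0,z0,a0,a1,step=.25,rise=.0033):
    "as turn, with the centre trimmed by the side force"
    c=np.array(c,float); n=int(np.ceil(abs(a1-a0)/step))
    for a in np.linspace(a0,a1,n+1)[1:]:
        bot.move_straight([*c,z0+rise*a],[pi,0,y0+a],velocity=.005)
        F=bot.observe()['contact_force'][:2]; d=.00012*F; L=np.linalg.norm(d)
        c+=d*min(1,.0008/max(L,1e-9))
        print(round(a,2),c.round(4),st())
    return c
E
python3 - <<'E'
from h import *
print(turn2([.591,.0853],2.971,.169,.3,2.3))
E
```

```text
0.55 [0.591  0.0854] t6.9 F[0.2 1.2 2.1] M[-0.05 -0.22  0.13] g0.18 gf61 yaw-2.765 q6 -0.37
0.8 [0.591  0.0853] t7.3 F[-0.2 -0.8  0.6] M[-0.39 -0.21  0.09] g0.17 gf61 yaw-2.517 q6 -0.62
1.05 [0.591  0.0854] t7.7 F[0.3 0.2 1. ] M[-0.24 -0.35  0.06] g0.17 gf61 yaw-2.268 q6 -0.87
1.3 [0.5909 0.0853] t8.1 F[-0.8 -0.8  0.9] M[-0.36 -0.38  0.08] g0.18 gf61 yaw-2.018 q6 -1.12
1.55 [0.5908 0.0853] t8.5 F[-0.8  0.1  1.1] M[-0.11 -0.38  0.05] g0.18 gf61 yaw-1.768 q6 -1.37
1.8 [0.5908 0.0853] t8.9 F[-0.4  0.4  1.9] M[ 0.1  -0.47  0.11] g0.18 gf61 yaw-1.518 q6 -1.62
2.05 [0.5909 0.0854] t9.3 F[0.6 0.8 1.2] M[ 0.22 -0.44  0.12] g0.18 gf61 yaw-1.268 q6 -1.87
2.3 [0.5908 0.0854] t9.7 F[-0.3 -0.4  1. ] M[ 0.07 -0.32  0.07] g0.18 gf63 yaw-1.018 q6 -2.12
[0.59081087 0.08537792]
```

Run:
```python
from h import *
print(turn2([.5908,.0854],2.971,.169,2.3,2.6,step=.08))
for y in np.linspace(2.571+2.971-2*pi,2.571+2.971-2*pi-1.8,4): 
  a=2.6+2.971-2*pi-y
  pv=np.array([.604,.173]);r=np.array([.5908,.0854])-pv
  R=np.array([[np.cos(a),np.sin(a)],[-np.sin(a),np.cos(a)]]);print(a,pv+R@r,np.linalg.norm(r))
```

```text
2.38 [0.5909 0.0853] t10.0 F[ 0.4 -0.5  1.8] M[ 0.08 -0.27  0.08] g0.17 gf63 yaw-0.942 q6 -2.19
2.45 [0.5908 0.0855] t10.2 F[-0.4  0.9  0.7] M[ 0.31 -0.27  0.12] g0.18 gf63 yaw-0.866 q6 -2.27
2.52 [0.5908 0.0854] t10.5 F[ 0.1 -0.6  1.8] M[ 0.06 -0.2   0.12] g0.18 gf63 yaw-0.791 q6 -2.34
2.6 [0.5908 0.0854] t10.7 F[-0.   0.5  0.7] M[ 0.18 -0.27  0.11] g0.18 gf63 yaw-0.716 q6 -2.42
[0.59081081 0.08544164]
0.028999999999999915 [0.58826551 0.08581958] 0.08858893836140039
0.629 [0.54178799 0.10993126] 0.08858893836140039
1.2289999999999999 [0.51704292 0.15607466] 0.08858893836140039
1.8289999999999997 [0.52267446 0.20813057] 0.08858893836140039
```

```bash
cat >> h.py <<'E'
def swing(pv,r0,y0,z,a0,a1,step=.15,rad=.09):
    "r0: direction (rad) pivot->cap at swing 0; y0 tool yaw at swing 0; trims radius by force"
    off=np.zeros(2); n=int(np.ceil(abs(a1-a0)/step))
    for a in np.linspace(a0,a1,n+1)[1:]:
        e=np.array([np.cos(r0-a),np.sin(r0-a)])
        bot.move_straight([*(pv+rad*e+off),z],[pi,0,y0-a],velocity=.06)
        F=bot.observe()['contact_force'][:2]; d=e*np.clip(.00012*(F@e),-.0008,.0008); off=off+d
        print(round(a,2),off.round(4),'rad %.1f'%(F@e),st())
    return off
E
python3 - <<'E'
from h import *
c=np.array([.5908,.0854]); t=np.deg2rad(80.5); pv=c+.09*np.array([np.cos(t),np.sin(t)])
print(pv,swing(pv,t-pi,2.6+2.971-2*pi,.1776,0,1.9))
E
```

```text
0.15 [-0.     -0.0001] rad 0.8 t11.1 F[-0.7 -0.6  1.5] M[ 0.1  -0.07 -0.06] g0.18 gf63 yaw-0.858 q6 -2.27
0.29 [-0.     -0.0001] rad 0.1 t11.4 F[-1.   0.3  1.8] M[ 0.08 -0.07  0.01] g0.17 gf63 yaw-1.001 q6 -2.12
0.44 [-0.0001 -0.0003] rad 1.6 t11.8 F[-1.3 -1.1  2.1] M[-0.07 -0.05  0.03] g0.18 gf63 yaw-1.147 q6 -1.96
0.58 [-0.0001 -0.0003] rad -0.1 t12.2 F[0.1 0.  0.9] M[ 0.06 -0.08  0.02] g0.17 gf63 yaw-1.292 q6 -1.80
0.73 [-0.0002 -0.0003] rad 1.0 t12.5 F[-0.9 -0.5  1.9] M[ 0.01 -0.   -0.06] g0.18 gf63 yaw-1.438 q6 -1.64
0.88 [-0.0003 -0.0004] rad 0.9 t12.9 F[-1.5  0.7  1.8] M[-0.02 -0.09 -0.03] g0.17 gf63 yaw-1.584 q6 -1.47
1.02 [-0.0004 -0.0004] rad 0.4 t13.3 F[-0.9  1.   0.6] M[ 0.01 -0.18 -0.01] g0.18 gf63 yaw-1.731 q6 -1.30
1.17 [-0.0004 -0.0004] rad -0.2 t13.6 F[0.1 0.4 2. ] M[ 0.05 -0.17  0.  ] g0.18 gf63 yaw-1.877 q6 -1.13
1.32 [-0.0004 -0.0004] rad 0.6 t14.0 F[-0.7  0.8  1.1] M[-0.03 -0.08 -0.  ] g0.17 gf63 yaw-2.023 q6 -0.96
1.46 [-0.0007 -0.0004] rad 2.2 t14.4 F[-2.2  1.4  0.3] M[ 0.02 -0.05 -0.04] g0.17 gf63 yaw-2.169 q6 -0.79
1.61 [-0.0006 -0.0004] rad -0.6 t14.7 F[0.8 0.7 1.4] M[-0.1  -0.29 -0.06] g0.17 gf63 yaw-2.315 q6 -0.62
1.75 [-0.0006 -0.0004] rad 0.1 t15.1 F[0.2 0.8 1. ] M[-0.14 -0.16 -0.04] g0.18 gf63 yaw-2.461 q6 -0.45
1.9 [-0.0008 -0.0003] rad 1.5 t15.5 F[-1.4  0.7  1. ] M[-0.13 -0.06 -0.05] g0.17 gf63 yaw-2.608 q6 -0.29
[0.60565428 0.1741657 ] [-0.00079951 -0.00031157]
```

```bash
cat >> h.py <<'E'
def bosses(f,pos=(.43,-.31,.33)):
    bot.move_pose(list(pos),[pi,0,pi]); bot.pause(.25); snap('wrist',f); z=load(f); P=cloud(z); out=[]
    m=((P[...,2]>.028)&(P[...,2]<.055)&(z['d']>0)&(P[...,1]<-.15)).astype(np.uint8)
    k,l,s,c=cv2.connectedComponentsWithStats(m)
    for i in range(1,k):
        if s[i,4]<30: continue
        q=P[l==i]; t=np.percentile(q[:,2],90); q=q[q[:,2]>t-.003]
        (x,y),r=cv2.minEnclosingCircle((q[:,:2]*1000).astype(np.float32)); out.append((x/1000,y/1000,r,t))
        print('obj',np.round(out[-1],4),c[i].round())
    return out
E
python3 - <<'E'
from h import *
hand.move_gripper(.5); print(st()); p=bot.observe()['tool_pos']; bot.move_straight([p[0],p[1],.26]); print(st())
bosses('w1')
a=cv2.imread('pics/w1.png');cv2.imwrite('pics/w1v.png',a)
E
```

```text
t15.9 F[-0.1 -0.3 -1. ] M[0.04 0.02 0.02] g0.50 gf0 yaw-2.611 q6 -0.28
t16.6 F[ 0.4 -0.4  0.4] M[-0.05  0.06  0.01] g0.50 gf0 yaw-2.612 q6 -0.28
obj [ 0.474  -0.4135 11.7077  0.0402] [178. 193.]
obj [ 0.5377 -0.3284 11.7716  0.0402] [245. 239.]
obj [ 0.606  -0.2658 12.1662  0.0398] [290. 284.]
obj [ 0.7111 -0.6867 18.0155  0.0426] [  3. 343.]
obj [ 0.6809 -0.2878 15.6091  0.0443] [273. 331.]
```

View pics/w1v.png

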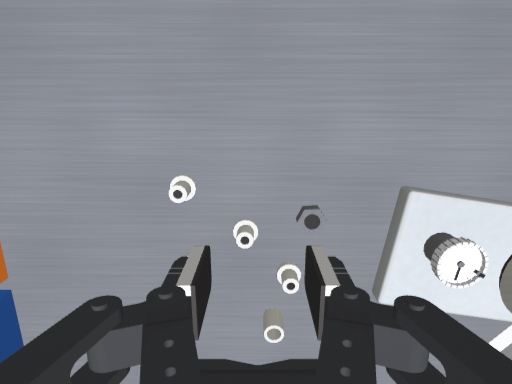

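Boss tops are at (178,193), (245,239) and (290,284). The fourth is hidden behind the left finger. The radii (about 12 mm) and heights (40 mm) fit. I'll pick the first one now.

```bash
cat >> h.py <<'E'
C=np.array([.5908,.0854]); PSI=np.deg2rad(-9.5)
def pot(x,y): return C+np.array([np.cos(PSI)*x-np.sin(PSI)*y,np.sin(PSI)*x+np.cos(PSI)*y])
def pick(x,y):
    hand.move_gripper(.6); bot.move_pose([x,y,.10],[pi,0,pi]); bot.move_straight([x,y,.026],velocity=.12)
    hand.move_gripper(0); print('grip',st()); bot.move_straight([x,y,.12],velocity=.2); print('lift',st())
    return .2<bot.observe()['gripper_width']<.36
def place(lx,ly,yaw,zt=.084):
    p=pot(lx,ly); bot.move_pose([*p,.21],[pi,0,yaw]); print('over',st())
    hit=bot.move_straight([*p,zt],velocity=.1,stop_force=12); print('hit',hit,bot.observe()['tool_pos'],st())
    hand.move_gripper(.42); bot.move_straight([*p,.22],velocity=.2); print('out',st())
D2=np.deg2rad
SL=[(-24,-26,215),(24,-26,125),(26,20,-150),(-24,16,-50)]
E
python3 - <<'E'
from h import *
if pick(.606,-.2662): place(-.024,-.026,D2(215))
bosses('w2')
E
```

```text
grip t21.3 F[-1.5  1.   6.3] M[0.1  0.29 0.01] g0.26 gf58 yaw-3.142 q6 -0.54
lift t21.9 F[ 0.2  0.  -2.9] M[ 0.05  0.03 -0.01] g0.26 gf59 yaw-3.142 q6 -0.54
over t23.2 F[ 0.5  0.4 -1.3] M[-0.06 -0.01 -0.05] g0.26 gf59 yaw-2.532 q6 -0.64
hit False [0.56318418 0.06369368 0.08451395] t24.6 F[ 0.3  0.3 -2.2] M[ 0.04  0.04 -0.01] g0.26 gf59 yaw-2.531 q6 -0.64
out t25.8 F[-0.  -0.2 -0.4] M[-0.02  0.03 -0.02] g0.42 gf0 yaw-2.531 q6 -0.64
obj [ 0.4743 -0.413  12.1687  0.04  ] [178. 193.]
obj [ 0.5377 -0.3283 11.914   0.04  ] [244. 239.]
obj [ 0.7164 -0.686  17.2629  0.0435] [  3. 346.]
obj [ 0.6803 -0.2881 14.9413  0.0444] [273. 331.]
```

Run:
```python
from h import *
if pick(.5377,-.3287): place(.024,-.026,D2(125))
o=bosses('w3',(.47,-.40,.33))
```

```text
grip t30.0 F[-1.   0.5  7.8] M[0.23 0.33 0.03] g0.26 gf58 yaw-3.142 q6 -0.68
lift t30.6 F[-0.1  0.1 -1. ] M[-0.04  0.05  0.03] g0.26 gf59 yaw3.142 q6 -0.68
over t32.1 F[-0.7 -0.8 -1.7] M[-0.03  0.01 -0.01] g0.25 gf59 yaw2.182 q6 0.92
hit False [0.61050865 0.05580662 0.08454854] t33.5 F[ 1.1 -0.4 -1.5] M[-0.01 -0.03 -0.  ] g0.26 gf59 yaw2.182 q6 0.92
out t34.7 F[-0.3  0.1  0.3] M[ 0.02 -0.03  0.03] g0.42 gf0 yaw2.182 q6 0.92
obj [ 0.2984 -0.6404  6.9108  0.0502] [34.  6.]
obj [ 0.4742 -0.4135 11.7916  0.0401] [248. 162.]
obj [ 5.50800e-01 -7.00500e-01  6.64933e+01  5.23000e-02] [ 35. 215.]
obj [ 5.57800e-01 -7.27100e-01  5.99664e+01  3.68000e-02] [ 10. 231.]
obj [ 0.5902 -0.4045 11.6693  0.04  ] [255. 247.]
obj [ 0.6719 -0.7164 46.6307  0.0525] [ 42. 294.]
obj [ 7.11200e-01 -7.52300e-01  6.04951e+01  3.57000e-02] [ 18. 324.]
obj [ 0.7914 -0.6663  4.3186  0.0383] [ 83. 369.]
```

Run:
```python
from h import *
if pick(.4742,-.4137): place(.026,.020,D2(-150))
o=[b for b in bosses('w4',(.47,-.40,.33)) if 10.5<b[2]<13.5 and .036<b[3]<.043 and b[1]>-.5]
print(o)
if len(o)==1 and pick(o[0][0],o[0][1]): place(-.024,.016,D2(-50),.090)
bot.move_pose([.5,.02,.36],[pi,0,pi]); bot.pause(.3); snap('wrist','w5');snap('top','t5')
a=cv2.imread('pics/w5.png');cv2.imwrite('pics/w5v.png',cv2.resize(a,(800,600),interpolation=cv2.INTER_CUBIC))
```

```text
grip t39.1 F[-0.1  1.3  7.2] M[0.31 0.15 0.04] g0.26 gf58 yaw3.142 q6 -0.85
lift t39.7 F[ 0.4  1.2 -1.6] M[ 0.04  0.03 -0.06] g0.26 gf59 yaw3.142 q6 -0.85
over t41.7 F[-1.  -0.  -1.4] M[-0.   -0.02  0.03] g0.26 gf59 yaw-2.619 q6 -0.49
hit False [0.62007944 0.10085692 0.08458413] t43.1 F[-0.   0.4 -1.3] M[ 0.02 -0.02 -0.03] g0.26 gf59 yaw-2.618 q6 -0.49
out t44.2 F[-0.2  0.5 -0.2] M[-0.02  0.02  0.01] g0.42 gf0 yaw-2.618 q6 -0.49
obj [ 0.2989 -0.6408  7.8012  0.0496] [35.  5.]
obj [ 5.50700e-01 -7.00100e-01  6.64674e+01  5.24000e-02] [ 35. 215.]
obj [ 5.57500e-01 -7.28500e-01  5.98704e+01  3.68000e-02] [ 10. 231.]
obj [ 0.5902 -0.4044 11.6294  0.0399] [255. 247.]
obj [ 0.6716 -0.7158 46.5777  0.0526] [ 42. 294.]
obj [ 7.12400e-01 -7.51200e-01  6.03576e+01  3.57000e-02] [ 18. 325.]
obj [ 0.7917 -0.6666  4.7373  0.0383] [ 83. 369.]
[(0.5902039184570312, -0.404427978515625, 11.629385948181152, np.float64(0.0398948216924904))]
grip t48.9 F[-0.7  0.4  5.9] M[ 0.16  0.22 -0.02] g0.26 gf59 yaw-3.142 q6 -0.71
lift t49.5 F[-0.1 -0.2 -2.7] M[ 0.04 -0.01 -0.02] g0.26 gf59 yaw-3.142 q6 -0.71
over t51.4 F[ 1.  -0.3 -0.9] M[-0.01 -0.02  0.02] g0.26 gf59 yaw-0.874 q6 -2.23
hit False [0.57012768 0.10516487 0.0905313 ] t52.7 F[ 0.6  0.  -1.2] M[ 0.02 -0.01 -0.  ] g0.26 gf59 yaw-0.873 q6 -2.23
out t53.8 F[-0.6 -0.3  0. ] M[ 0.03 -0.02  0.01] g0.42 gf0 yaw-0.873 q6 -2.23
```

View pics/w5v.png

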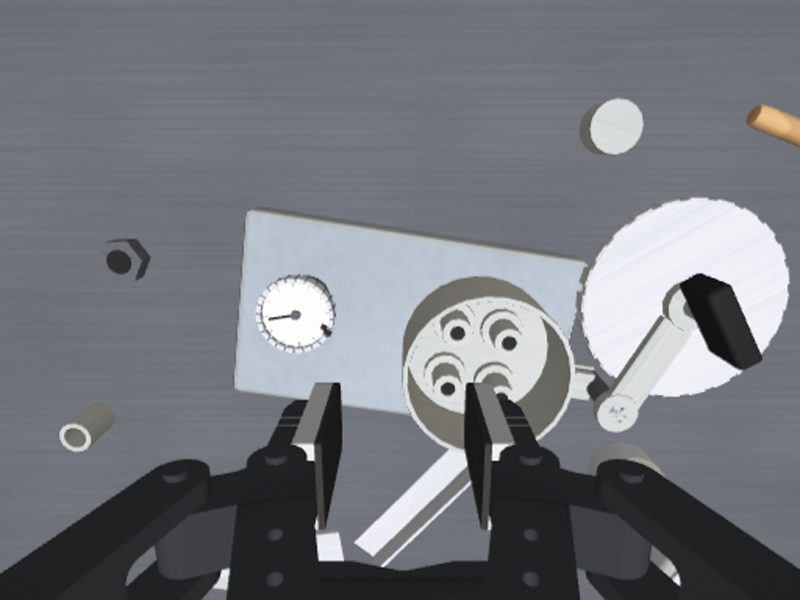

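The view shows four bosses upright in the pot, at (458,333), (509,343), (447,388) and (492,385). The bar of the swung cap runs from about (700,280) to (745,360). The pointer now points left at about 1.5 rad, and the zero mark is at (325,330). Next I'll measure the bar and swing the cap back.

Run:
```python
from h import *
z=load('w5');P=cloud(z)
m=(P[...,2]>.170)&(P[...,2]<.21)&(abs(P[...,1]-.20)<.06)&(abs(P[...,0]-.52)<.06); q=P[m]
t=np.percentile(q[:,2],90);print(len(q),t,np.percentile(q[:,2],[5,50,95]));q=q[q[:,2]>t-.006]
print(cv2.minAreaRect((q[:,:2]*1000).astype(np.float32)))
t=np.deg2rad(80.5);pv=np.array([.6057,.1742]);a=1.9;e=np.array([np.cos(t-pi-a),np.sin(t-pi-a)]);print(pv+.09*e, np.rad2deg(2.6+2.971-2*pi-1.9))
```

```text
1497 0.1916985709904248 [0.17255165 0.19024277 0.19199664]
((526.1730346679688, 214.29733276367188), (56.10182189941406, 16.445430755615234), 30.095169067382812)
[0.52650324 0.21695364] -149.6671934074748
```

Run:
```python
from h import *
t=np.deg2rad(80.5);pv=np.array([.6057,.1742]);off=np.array([-.0008,-.0003]);y0=2.6+2.971-2*pi;Z=.1746
e=np.array([np.cos(t-pi-1.9),np.sin(t-pi-1.9)]);p=pv+off+.09*e
hand.move_gripper(.6);bot.move_pose([*p,.25],[pi,0,y0-1.9]);bot.move_straight([*p,Z],velocity=.1,stop_force=10);print(st())
hand.move_gripper(0);print(st())
o=swing(pv+off,t-pi,y0,Z,1.9,0.0)
print(o,bot.observe()['tool_pos'])
```

```text
t58.2 F[-0.5 -0.8  0.3] M[ 0.07 -0.    0.02] g0.60 gf0 yaw-2.613 q6 -0.28
t58.6 F[ 2.3 -0.3  0.1] M[-0.07 -0.35 -0.01] g0.18 gf61 yaw-2.612 q6 -0.28
1.75 [ 0.0002 -0.0001] rad -2.1 t58.9 F[ 1.7 -1.3  1.6] M[-0.33 -0.49  0.02] g0.17 gf61 yaw-2.469 q6 -0.44
1.61 [ 0.0005 -0.0001] rad -2.4 t59.3 F[ 2.2 -1.4  1.1] M[-0.23 -0.36  0.03] g0.18 gf61 yaw-2.324 q6 -0.61
1.46 [ 0.0006 -0.0001] rad -0.5 t59.7 F[ 0.5 -0.3  2.1] M[-0.12 -0.1   0.07] g0.17 gf61 yaw-2.178 q6 -0.78
1.32 [ 0.0006 -0.0001] rad -0.4 t60.0 F[ 0.5 -1.1  0.4] M[-0.15 -0.12  0.03] g0.18 gf61 yaw-2.032 q6 -0.95
1.17 [ 0.0007 -0.0001] rad -0.6 t60.4 F[ 1.  -1.8  1.6] M[-0.14 -0.05  0.01] g0.18 gf61 yaw-1.886 q6 -1.12
1.02 [ 0.0007 -0.0001] rad 0.4 t60.8 F[-0.  -0.9  0.3] M[-0.11  0.02  0.02] g0.17 gf61 yaw-1.740 q6 -1.29
0.88 [ 0.0008 -0.0001] rad -1.1 t61.1 F[ 1.4 -0.2  0.6] M[-0.11 -0.07 -0.05] g0.17 gf61 yaw-1.594 q6 -1.46
0.73 [ 0.0007 -0.0001] rad 0.3 t61.5 F[-0.1 -0.5  0.7] M[-0.14 -0.07 -0.06] g0.18 gf61 yaw-1.448 q6 -1.63
0.58 [0.0009 0.    ] rad -1.5 t61.9 F[1.4 0.7 0.4] M[ 0.1  -0.23 -0.02] g0.17 gf61 yaw-1.301 q6 -1.79
0.44 [0.0009 0.0001] rad -1.1 t62.2 F[1.1 0.5 1.2] M[-0.04 -0.15 -0.03] g0.18 gf61 yaw-1.155 q6 -1.95
0.29 [0.0009 0.0001] rad 0.5 t62.6 F[ 0.5 -0.8  0.3] M[-0.1  -0.16 -0.04] g0.17 gf61 yaw-1.009 q6 -2.11
0.15 [0.001  0.0002] rad -1.4 t63.0 F[1.  1.1 1. ] M[ 0.19 -0.23  0.01] g0.18 gf61 yaw-0.863 q6 -2.27
0.0 [0.001  0.0004] rad -1.0 t63.3 F[1.2 0.8 1.2] M[ 0.12 -0.09 -0.01] g0.18 gf61 yaw-0.717 q6 -2.42
[0.00097234 0.00035512] [0.59072014 0.0855109  0.1745759 ]
```

Run:
```python
from h import *
c=turn2([.5909,.0855],2.971,.1746-.00858,2.6,0.0)
turn2(c,2.971,.1746-.00858,0,-.05,step=.05)
```

```text
2.36 [0.5909 0.0856] t63.7 F[0.2 0.9 1.3] M[ 0.11 -0.01 -0.08] g0.17 gf61 yaw-0.947 q6 -2.19
2.13 [0.5909 0.0857] t64.1 F[0.  0.5 1.1] M[ 0.12  0.01 -0.05] g0.18 gf61 yaw-1.180 q6 -1.95
1.89 [0.5908 0.0857] t64.5 F[-0.8  0.3  1.3] M[ 0.13  0.03 -0.14] g0.18 gf61 yaw-1.416 q6 -1.72
1.65 [0.591  0.0857] t64.9 F[1.4 0.1 1.1] M[ 0.14  0.08 -0.09] g0.18 gf61 yaw-1.651 q6 -1.48
1.42 [0.5912 0.0857] t65.2 F[1.4 0.2 1.5] M[ 0.09  0.   -0.11] g0.18 gf61 yaw-1.888 q6 -1.25
1.18 [0.5912 0.0856] t65.6 F[ 0.  -1.3  0.2] M[-0.13  0.03 -0.11] g0.18 gf61 yaw-2.124 q6 -1.01
0.95 [0.591  0.0856] t66.0 F[-1.2 -0.1  1.2] M[-0.02 -0.02 -0.16] g0.17 gf61 yaw-2.360 q6 -0.77
0.71 [0.5911 0.0855] t66.4 F[ 0.8 -0.3  1.4] M[-0.02  0.02 -0.06] g0.17 gf61 yaw-2.597 q6 -0.54
0.47 [0.5912 0.0855] t66.8 F[ 0.2 -0.5  0.7] M[-0.1   0.05 -0.07] g0.18 gf61 yaw-2.833 q6 -0.30
0.24 [0.5912 0.0853] t67.2 F[ 0.1 -1.6  1.1] M[-0.2   0.   -0.13] g0.18 gf61 yaw-3.069 q6 -0.06
0.0 [0.591  0.0852] t67.5 F[-1.1 -0.8  1.5] M[ 0.06  0.29 -0.02] g0.18 gf61 yaw2.977 q6 0.17
-0.05 [0.5902 0.0853] t67.8 F[-13.2   1.2   3.3] M[0.46 2.24 1.08] g0.18 gf64 yaw2.928 q6 0.22
```

Run:
```python
from h import *
bot.move_straight([.5908,.0853,.166],[pi,0,2.966],velocity=.005); print(st())
hand.move_gripper(.6); bot.move_straight([.5908,.0853,.25],velocity=.15); print(st())
bot.move_pose([.47,-.06,.26],[pi,0,pi]); bot.pause(.6); snap('wrist','w6')
z=load('w6'); P=cloud(z)
R=cv2.Rodrigues(z['r'])[0];w=R@np.array([.545,-.065,.09])+z['t'].ravel();w=z['K']@w;u,v=(w[:2]/w[2]).astype(int);print(u,v)
crop('w6',max(u-60,0),max(v-45,0),u+60,v+45,6,'c6'); 
m=(P[...,2]>.075)&(P[...,2]<.11)&(abs(P[...,0]-.545)<.05)&(abs(P[...,1]+.065)<.05);q=P[m];print(np.percentile(q[:,2],[5,50,95]),cv2.minEnclosingCircle((q[:,:2]*1000).astype(np.float32)))
```

```text
t68.0 F[-3.3  0.5  1.3] M[0.25 0.59 0.3 ] g0.18 gf61 yaw2.969 q6 0.18
t69.2 F[ 0.   0.3 -0.5] M[-0.03  0.04 -0.02] g0.60 gf0 yaw2.966 q6 0.18
253 258
[0.08213651 0.08388323 0.09028231] ((548.6218872070312, -65.56363677978516), 31.08890724182129)
```

View pics/c6.png

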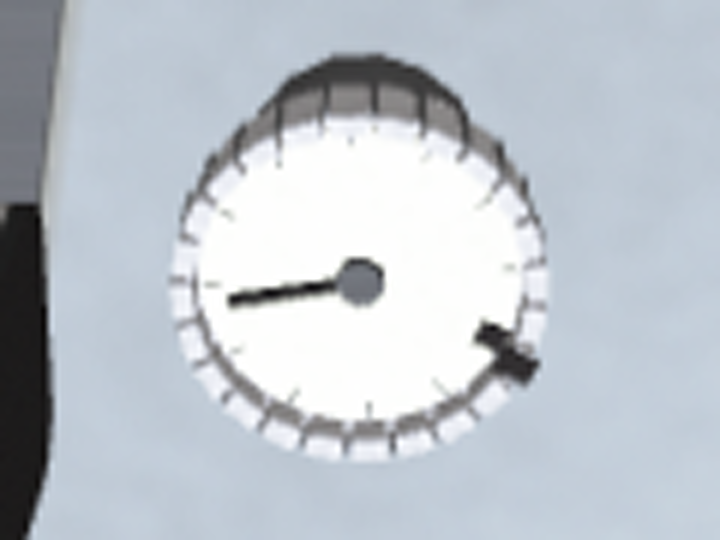

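The crop shows the hub at (360,281), the pointer tip at (230,299) and the zero mark from (482,330) to (535,372). I'll measure the angle and turn the bezel clockwise.

```bash
cat >> h.py <<'E'
def ang(f,u,v,hub,tip,zi,zo,s=6,h=.086):
    z=load(f); g=lambda p,hh:ray(z,p[0]/s-.5+u,p[1]/s-.5+v,hh)[:2]
    H=g(hub,h);T=g(tip,h);A=g(zi,h);B=g(zo,.091); al=lambda d:np.arctan2(d[1],d[0])
    w=lambda x:(x+pi)%(2*pi)-pi
    print('hub',H,'tip r',np.linalg.norm(T-H),'zi r',np.linalg.norm(A-H),'zo r',np.linalg.norm(B-H))
    print('clockwise need: inner',w(al(A-H)-al(T-H)),'outer',w(al(B-H)-al(T-H)),'alpha tip',al(T-H),'mark',al(A-H))
E
python3 - <<'E'
from h import *
ang('w6',253-60,258-45,(360,281),(230,299),(482,332),(535,372))
for y in [.5,1.,1.3,1.57]:
  for d in (0,-2.55): 
    q=bot.solve_ik([.546,-.066,.076],[pi,0,y+d]); print(y,d,None if q is None else q.round(2))
E
```

```text
hub [ 0.54824714 -0.06616059] tip r 0.021477329780086922 zi r 0.021971367527726316 zo r 0.03156501213072951
clockwise need: inner 2.5602460090678756 outer 2.540162647578253 alpha tip -1.419113022005852 mark 1.1411329870620235
0.5 0 [-0.27  0.41 -0.3   0.86  0.    2.37]
0.5 -2.55 [-0.27  0.41 -0.3   0.86  0.   -1.36]
1.0 0 [-0.27  0.41 -0.3   0.86  0.    1.87]
1.0 -2.55 [-0.27  0.41 -0.3   0.86  0.   -1.86]
1.3 0 [-0.27  0.41 -0.3   0.86  0.    1.57]
1.3 -2.55 [-0.27  0.41 -0.3   0.86  0.   -2.16]
1.57 0 [-0.27  0.41 -0.3   0.86  0.    1.3 ]
1.57 -2.55 [-0.27  0.41 -0.3   0.86  0.   -2.43]
```

Run:
```python
from h import *
c=np.array([.5482,-.0662]);y0=-2.01
hand.move_gripper(1.0);bot.move_pose([*c,.15],[pi,0,y0]);hit=bot.move_straight([*c,.076],velocity=.1,stop_force=10);print(hit,st())
hand.move_gripper(0);bot.pause(.2);print(st())
for k in range(3):
    F=bot.observe()['contact_force'][:2]; c=c+.00015*F; bot.move_straight([*c,.076],velocity=.01); bot.pause(.15)
print(c,st())
c=turn2(c,y0,.076,0,-2.55,step=.3,rise=0)
hand.move_gripper(1.0);bot.move_straight([*c,.15],velocity=.15);print(st())
bot.move_pose([.47,-.06,.26],[pi,0,pi]); bot.pause(.8); snap('wrist','w7'); crop('w7',193,213,313,303,6,'c7')
```

```text
False t73.0 F[-0.6 -0.6  0.4] M[ 0.05  0.02 -0.  ] g1.00 gf0 yaw-2.010 q6 -1.40
t73.6 F[-7.8  2.7 17.6] M[ 0.85  2.08 -0.01] g0.68 gf60 yaw-2.010 q6 -1.40
[ 0.54667085 -0.06560551] t74.8 F[ 0.9  0.4 11.1] M[ 0.25  0.46 -0.05] g0.68 gf62 yaw-2.010 q6 -1.40
-0.28 [ 0.5465 -0.0655] t75.2 F[-1.4  0.6 13. ] M[ 0.58  0.7  -0.05] g0.67 gf63 yaw-2.294 q6 -1.12
-0.57 [ 0.5465 -0.0653] t75.7 F[-0.4  1.5 12.9] M[ 0.82  0.63 -0.11] g0.67 gf63 yaw-2.577 q6 -0.83
-0.85 [ 0.5463 -0.0651] t76.1 F[-1.   2.2 12.7] M[ 0.98  0.54 -0.08] g0.68 gf63 yaw-2.860 q6 -0.55
-1.13 [ 0.5461 -0.0648] t76.5 F[-2.3  2.6 12.1] M[ 1.05  0.27 -0.04] g0.68 gf63 yaw3.140 q6 -0.26
-1.42 [ 0.5461 -0.0643] t77.0 F[ 0.2  3.9 10.5] M[ 1.03 -0.21 -0.04] g0.67 gf62 yaw2.856 q6 0.02
-1.7 [ 0.5463 -0.0641] t77.4 F[1.6 2.  9.6] M[ 0.83 -0.32 -0.07] g0.68 gf62 yaw2.573 q6 0.30
-1.98 [ 0.5464 -0.0639] t77.8 F[1.5 1.7 9. ] M[ 0.67 -0.46 -0.05] g0.68 gf62 yaw2.290 q6 0.59
-2.27 [ 0.5465 -0.0637] t78.3 F[0.4 1.3 8.8] M[ 0.58 -0.64 -0.04] g0.67 gf62 yaw2.006 q6 0.87
-2.55 [ 0.5468 -0.0635] t78.7 F[2.2 2.1 6.9] M[ 0.4  -0.86 -0.03] g0.68 gf62 yaw1.723 q6 1.15
t79.7 F[ 0.5  0.4 -0.3] M[-0.04 -0.   -0.  ] g1.00 gf0 yaw1.723 q6 1.15
```

View pics/c7.png

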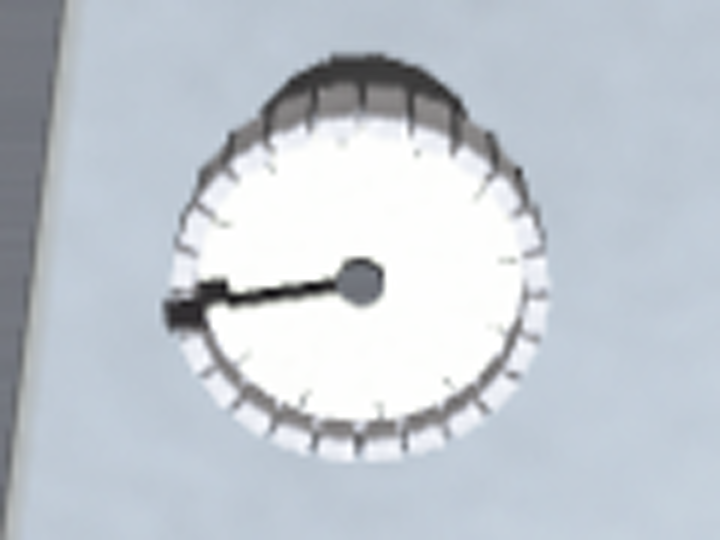

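The zero mark, with its inner end near (226,292) and outer end near (182,312), now stands at the pointer tip (230,299). I'll quantify that and check the whole scene before handing in.

Run:
```python
from h import *
ang('w7',193,213,(360,281),(230,299),(226,293),(180,312))
bot.move_pose([.40,-.30,.33],[pi,0,pi]); bot.pause(.3); snap('top','t7')
a=cv2.imread('pics/t7.png');cv2.imwrite('pics/t7v.png',cv2.resize(a[90:270,110:400],(800,497),interpolation=cv2.INTER_CUBIC))
```

```text
hub [ 0.54821454 -0.06623548] tip r 0.02147950109604087 zi r 0.021969636103071136 zo r 0.02905222389645195
clockwise need: inner -0.05274558075736069 outer -0.04628207771371695 alpha tip -1.419207256586202 mark -1.4719528373435626
```

View pics/t7v.png

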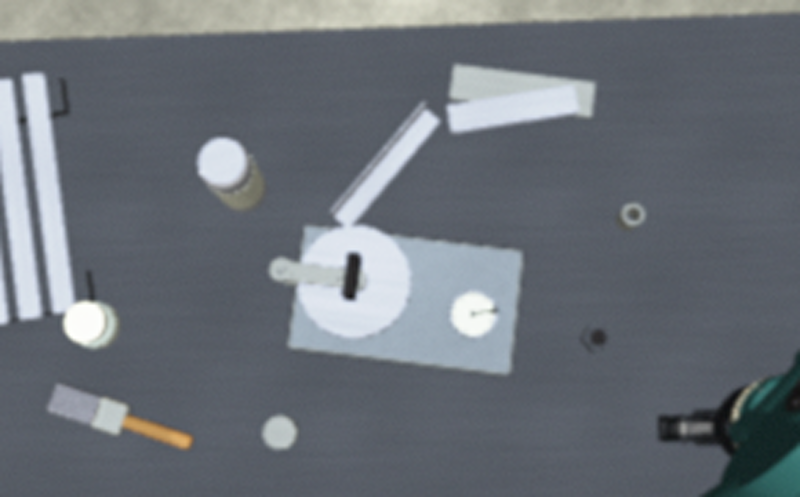

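The mark is within 0.05 rad (about 1.2 mm) of the pointer. The picture shows the cap home at (353,278), no loose bosses, the bystanders in place and the robot clear.

```bash
python3 -c "
from h import *
print(st()); print(bot.sign_off())"
```

```text
t83.3 F[-0.9  0.6 -0.5] M[-0.01  0.04  0.02] g1.00 gf0 yaw-3.141 q6 -0.81
the job is handed in; nothing more can be done
None
```

I handed the job in at 83 s; the sign-off returned no verdict. All four bosses present are in the pot, the cap is screwed home, the zero mark is about 1.2 mm from the pointer tip, and no bystander looked moved in the last top view.

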